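# Emboss a tag in the guarded press

## Task

Push the blue tab so that the slide with the brass tag goes fully home into the press. Then reach down through the window in the yellow guard with the fingertips, press the red lever pad all the way down, keep it down for two seconds, and let it come up again. Never touch the yellow guard, and leave the other things on the table where they stand.

Things in the scene. Friction and masses are not known exactly. Their poses are not given: they have to be found in the camera images.
- press: grey bench embossing press fixed to the table; base 200 x 160 mm. Its origin is on the table under the middle of the press; its +z is up, its +y axis points along the slide from the press out to the blue tab, its -x side is the front, nearest the robot. The slide comes out of the +y side, 10 mm behind (+x of) the origin.
- guard: yellow guard frame over the press, fixed to it, same origin and axes as the press. It reaches from x = -100 to +85 mm and y = -76 to +76 mm; posts, side bars, and a 6 mm thick flat top whose upper face is 100 mm above the table. It must not be touched.
- window (a point): centre of the window (open cutout) in the guard's flat top, at the level of the upper face, 100 mm above the table. The opening is 86 mm along the press's x and 100 mm along its y. The red lever pad lies under its middle.
- lever_pad (a point): centre of the upper face of the round red lever pad, 34 mm across; at rest 22 mm below the guard's upper face (78 mm above the table). The lever is hinged 109 mm behind the pad (toward the press's +x); fully pressed, the pad has gone down 17 mm to 61 mm above the table (less than 1 mm sideways), against a hard stop. It is sprung: it takes about 6 N to start and 9 to 10 N to reach the stop, and it rises by itself when let go.
- lever (a joint): angle of the lever, 0 at rest (up), 0.16 rad fully pressed.
- tab (a point): point on the middle of the outer (+y) face of the blue upright tab at the slide's outer end, 52 mm above the table. The tab is 52 mm wide along the press's x, 8 mm thick, and reaches from 12 to 74 mm above the table. Push it along the press's -y; the slide moves with about 2 N of friction and stays where it is left. Fully home, the tab's outer face is 180 mm from the press's origin along y.
- tag_slide (a joint): travel of the slide, 0 fully out, 0.060 m fully home against its stop.
- lot_stamp: wooden hand stamp, 37 x 48 x 74 mm tall, standing loose; origin at the centre of its underside. Bystander.
- vial_black: small bottle with a black cap, 31 mm across, 62 mm tall, loose; origin at the centre of its underside. Bystander.
- vial_white: small bottle with a white cap, 26 mm across, 52 mm tall, loose; origin at the centre of its underside. Bystander.
- brass_weight: brass balance weight, 27 mm across, 30 mm tall, loose; origin at the centre of its underside. Bystander.
- loupe: black hand magnifier lying flat, 47 x 113 x 12 mm, loose; origin at the centre of its underside. Bystander.

How it is judged:
By the outcome, as a careful person would: the job done as asked, in the order asked, and still so for the second after the job is handed in, with the robot touching nothing.
It also fails if it takes over 48 s, if anything falls off the work surface, if the arm or the gripper's body presses on something with over 40 N, if the wrist force passes 120 N, or if a joint passes its speed limit or range.

## Robot

A 7-joint arm with a two-finger parallel gripper is mounted at the origin on a cart in front of the work surface, level with it; the furniture and walls round the work are solid. World frame = base frame: x ahead of the robot, y to its left, z up, the work surface at z = 0. Lengths are in mm, angles in rad, forces in N, time in s.
With the tool pointing down it reaches from about 400 to 925 mm from the base axis. Payload 5.6 kg.
Tool frame: the origin (TCP) lies on the mounting face of the last link; the fingertips stand 173 mm ahead of it and the grasp point (between the pads) lies 155 mm ahead of it (ctrl.grip_depth is the distance from the TCP to the grasp point, in mm); z points along the fingers, y is the line along which they close (so a half turn about z gives the same grasp; the last joint's range is limited). The gripper opens to 85 mm and grips with 20 to 120 N. Pads are 22 mm wide; open, the fingers measure 114 mm over their backs; the gripper's body (76 mm by 85 mm) begins 54 mm behind the grasp point. The pads swing forward as they close: fully open they stand 13 mm farther back than shut.
Start: joints at [1.17, 0.468, -0.012, 1.603, 0.006, 1.071, -0.056], TCP at [227.604, -608.85, 404.69] pointing down, gripper open.
Joint ranges: [-2.53, 2.53], [-0.31, 2.02], [-1.57, 1.55], [0.28, 2.44], [-1.29, 4.43], [0.15, 1.84], [-2.92, 2.92]. Speed limits (rad/s): [2.57, 2.57, 3.14, 3.14, 3.14, 3.14, 3.14].

## Interface

Orientations are given as a rotation vector (axis times angle).
In Python, from rig import ctrl, eyes gives the robot as it stands.
- The arm moves only by the tool jog_arm, never from a script. Its argument "rows" is a list of rows, each an object with "dp": the shift along the tool's x, y, z in units of 0.5 m (1.0 is 0.5 m), a list of three; "twist": the turn about the tool's z in units of pi rad (1.0 is pi rad); "jaw": the closure in counts, from 0 (fully open) to 255 (shut). In form: [{"dp": [dx, dy, dz], "twist": twist, "jaw": jaw}, ...]. A call has exactly 10 rows; each row is the pose to reach, as a shift and turn from the pose commanded when the call began, along the tool's axes at that moment, turning the shorter way round; what a row does not reach only later rows make up. A row lasts 1/12 s, in which the tool goes at most 41.7 mm and 7.16 degrees, less where a joint would pass 70% of its speed; a pose out of reach is approached as far as the arm can. A call with a number of a shift or a turn outside -1 to 1 is refused whole. A call with a gripper value outside its range is refused whole. The fingers move at their own pace and stop on an object; "force" is the grip in N (left out, the last holds). Time passes only in rows, so rows that repeat a pose let the fingers close, or fill a call up. It gives the time, the measured TCP pose, the force, the opening and the grip force at its end, in the units of the state.
- ctrl.sense(): the state, without advancing time (a new reading comes with each control period).
- eyes.grab_frame(name): name is "scene" or "top" or "wrist"; returns a dict with "frame" (384x512x3 uint8, blue, green, red), "z_map" (384x512 float32, mm along the optical axis (not along the pixel's ray), 0 where there is no reading), "vfov" (degrees; the focal length in pixels is half the picture's height over the tangent of half this angle, whatever the lens; pixels are square), "cx", "cy" (the principal point, pixels), "R" (3x3) and "t" (3): a world point X has camera coordinates R X + t. Camera axes: x right, y down, z forward; pixel columns grow to the right and rows downward; lengths in mm; the calibration is good to about 2 mm. A picture is of the moment at which its call begins.
- ctrl.finish_job(): hands the job in; it is judged then, once.
Trained networks look in a picture, given as the dict that the camera call returned (one of the last four; its "shot" number tells which), for a name from the list of things; names that differ only in an ending like _2 or _b are one class to them, and where a whole thing is asked for, a point or a joint stands for the part that bears it (a point fixed in the world has none). Each returns a list of dicts, best first, with "score" (0 to 1); they miss things now and then, are a little off and sometimes report something else, mostly with a low value. They report only what shows in the picture. A call takes as long as a camera call.
- eyes.search_frame(query, picture): "box" ([left, top, right, bottom] in pixels, round what is visible of it).
- eyes.trace(query, picture): "mask" (384x512 bool, what is visible of it) and "box" ([left, top, right, bottom] in pixels, round what is visible of it).
- eyes.tip_of(query, picture): "centre" ([column, row] in pixels: a listed point, or the origin of a listed thing).
The state is a dict: "t": time; "joint_pos": joint angles; "dq": joint speeds; "tau": joint torques, N m; "tcp_pos": TCP position; "tool_rot": TCP orientation; "force": force on the tool from outside, world axes, zero at the start; "moment": the same for the moment, N m; "width": finger opening in mm; "grip_force": force on a finger pad.
Only numpy, scipy, OpenCV 4.12 (cv2) and the standard library are available. Lean on these libraries where they do the work, as an engineer would, in place of code of your own. Each camera call takes 0.05 s, during which the arm holds its last target. There are 200 camera calls.

## Working session

There is one attempt and no reset: what is moved stays moved. The work goes in short steps, Python scripts to look and compute and a tool call to move; the robot and the scene stay as the last step left them, time stands still between calls to the robot, and variables do not carry over. Pictures are saved under pics/ and viewed, at most 10 in all, crops included, and the job is handed in when it is done.

Besides the shell and the picture viewer there is one more tool, called after "Emit:" in YAML: its name, and indented under it one key for each argument. jog_arm: Moves the arm, as the interface text tells. Shifts and turns lie within -1 to 1; 1 stands for 0.5 m of shift or pi rad of turn. Its arguments: {"type":"object","properties":{"rows":{"type":"array","items":{"type":"object","properties":{"dp":{"type":"array","items":{"type":"number","minimum":-1,"maximum":1}},"twist":{"type":"number","minimum":-1,"maximum":1},"jaw":{"type":"number"}}}},"force":{"type":"number"}},"required":["rows"]}

```bash
mkdir -p pics; cat > h.py <<'E'
import numpy as np, cv2
from rig import ctrl, eyes
def f(p): return p["frame"].shape[0]/2/np.tan(np.radians(p["vfov"])/2)
def w(p,u,v,z): # back-project with depth
    c=np.stack([(np.asarray(u)-p["cx"])/f(p)*z,(np.asarray(v)-p["cy"])/f(p)*z,np.asarray(z,float)],-1)
    return (c-p["t"])@p["R"]
def wz(p,u,v,h): # ray with plane z=h
    d=p["R"].T@np.array([(u-p["cx"])/f(p),(v-p["cy"])/f(p),1]); o=-p["R"].T@p["t"]
    return o+d*(h-o[2])/d[2]
def cloud(p):
    v,u=np.mgrid[:384,:512]; return w(p,u,v,p["z_map"])
E
python3 - <<'E'
from h import *
ims=[]
print(ctrl.sense())
for n in("scene","top"):
    p=eyes.grab_frame(n); ims.append(p["frame"]); print(n,p["vfov"],-p["R"].T@p["t"],[k for k in p])
    np.save(f"{n}.npy",p,allow_pickle=True); C=cloud(p)
    for q,h in(("press",0),("window",100),("lever_pad",78),("tab",52),("lot_stamp",0),("vial_black",0),("vial_white",0),("brass_weight",0),("loupe",0)):
        for r in eyes.tip_of(q,p)[:1]: print(q,round(r["score"],2),np.round(r["centre"]),np.round(wz(p,*r["centre"],h)))
    for q in("guard","tab","lever_pad"):
        for r in eyes.trace(q,p)[:1]:
            m=r["mask"]&(p["z_map"]>0); X=C[m]; print(q,round(r["score"],2),r["box"],m.sum(),np.round(np.percentile(X,[2,50,98],axis=0)).tolist())
            if q=="guard":
                T=X[abs(X[:,2]-100)<4]; print("top n",len(T)); print(cv2.minAreaRect(T[:,:2].astype(np.float32)) if len(T)>5 else "")
cv2.imwrite("pics/a.png",ims[0]);cv2.imwrite("pics/b.png",ims[1])
E
```

```text
{'t': 0.0, 'joint_pos': array([ 1.17000169,  0.4684645 , -0.01155377,  1.60362391,  0.00601414,
        1.07140445, -0.05627079]), 'dq': array([ 3.45267165e-05, -1.74651049e-03,  8.19546533e-04, -1.92408475e-04,
       -2.34525081e-04, -5.21718061e-05,  7.38494277e-04]), 'tau': array([ 4.60204410e-04, -5.32394528e+01,  2.14623904e-02, -2.51309288e+01,
        1.14309453e-02,  7.80487200e-03, -1.72926735e-05]), 'tcp_pos': array([ 227.48148122, -608.63626401,  403.68123603]), 'tool_rot': array([-3.08970203e+00, -5.58598082e-01,  7.70424883e-04]), 'force': array([ 0.21960913, -0.15721451,  1.07427635]), 'moment': array([ 0.05813512,  0.02599724, -0.03852053]), 'grip_force': 0.0, 'width': 85.47732227439569}
scene 45.43814392250623 [ 181.53541606  577.48617219 1019.11780567] ['frame', 'z_map', 'vfov', 'cx', 'cy', 'R', 't', 'shot']
press 0.84 [266. 236.] [537.  -5.   0.]
window 0.74 [274. 225.] [500.  15. 100.]
lever_pad 0.64 [277. 230.] [495.  12.  78.]
tab 0.79 [195. 290.] [578. 241.  52.]
lot_stamp 0.56 [346. 190.] [ 421. -260.    0.]
vial_black 0.61 [158. 236.] [781. 150.   0.]
vial_wh
[... 827 characters left out ...]
77 [167. 195.] [568. 246.  52.]
lot_stamp 0.45 [338. 238.] [ 425. -276.    0.]
vial_black 0.47 [201. 133.] [780. 150.   0.]
vial_white 0.56 [164. 136.] [772. 272.   0.]
brass_weight 0.53 [352. 208.] [ 520. -326.    0.]
loupe 0.75 [281. 139.] [ 751. -111.    0.]
guard 0.86 [216.6, 170.6, 273.4, 235.2] 2327 [[445.0, -71.0, 24.0], [562.0, 3.0, 99.0], [627.0, 82.0, 103.0]]
top n 2135
((535.5979614257812, 5.431053161621094), (151.53314208984375, 185.39517211914062), 85.4699935913086)
tab 0.7 [167.2, 183.2, 241.2, 205.8] 853 [[540.0, 38.0, 2.0], [564.0, 168.0, 20.0], [595.0, 240.0, 75.0]]
lever_pad 0.58 [242.1, 198.6, 252.3, 220.5] 177 [[483.0, -6.0, 14.0], [509.0, 6.0, 74.0], [543.0, 23.0, 80.0]]
```

View pics/a.png

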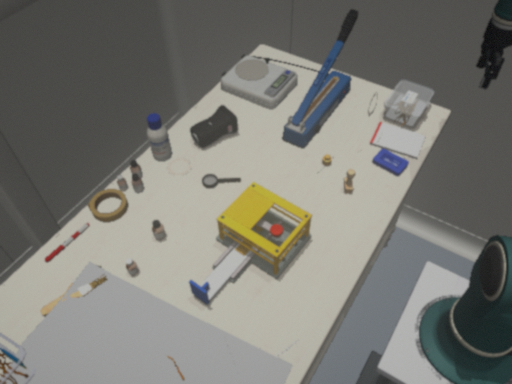

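View pics/b.png

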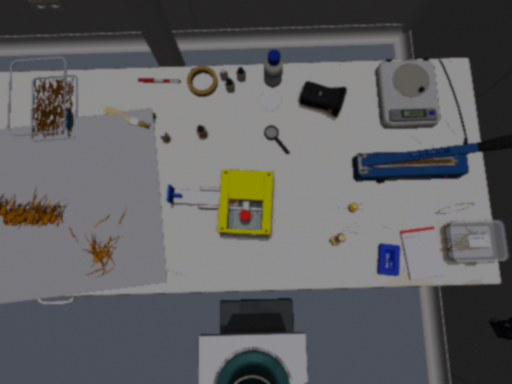

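Both views agree. The guard is near (265,225) in the scene view and (246,203) in the top view. The tab is at (200,290) and (172,193), and the red pad at (277,230) and (245,215), all clear of the bystanders. I'll refine the pad, window and tab positions next.

```bash
cat > m.py <<'E'
from h import *
def refine(p,n=""):
    C=cloud(p); hsv=cv2.cvtColor(p["frame"],cv2.COLOR_BGR2HSV); H,S,V=cv2.split(hsv)
    box=(C[...,0]>400)&(C[...,0]<660)&(C[...,1]>-110)&(C[...,1]<300)&(p["z_map"]>0)
    red=box&((H<8)|(H>172))&(S>150)&(V>80); X=C[red]; X=X[X[:,2]>50]
    top=X[X[:,2]>np.median(X[:,2])-5]
    print(n,"red",len(X),np.median(X,0).round(1),top.mean(0).round(1),top.min(0).round(),top.max(0).round(), cv2.minEnclosingCircle(top[:,:2].astype(np.float32)))
    yel=box&(H>20)&(H<35)&(S>120); T=C[yel]; T=T[abs(T[:,2]-100)<6]
    r=cv2.minAreaRect(T[:,:2].astype(np.float32)); print(" guard top",r,np.median(T[:,2]))
    blue=box&(H>100)&(H<130)&(S>140)&(C[...,1]>170); B=C[blue]; B=B[B[:,2]>8]; print(" blue",len(B),B.mean(0).round(1),B.min(0).round(1),B.max(0).round(1),cv2.minAreaRect(B[:,:2].astype(np.float32)))
    # window in press axes
    a=np.radians(-4.6); ex=np.array([np.cos(a),np.sin(a)]); ey=np.array([-np.sin(a),np.cos(a)])
    Q=T[:,:2]-np.array([542.5,5.7]); px,py=Q@ex,Q@ey
    print(" px",np.percentile(px,[.5,99.5]).round(1),"py",np.percentile(py,[.5,99.5]).round(1))
    m=abs(py)<30; print(" px occupancy",np.histogram(px[m],np.arange(-110,95,5))[0])
    m=(px>-80)&(px<-10); print(" py occupancy",np.histogram(py[m],np.arange(-85,90,5))[0])
    # pad in press
    q=top[:,:2].mean(0)-np.array([542.5,5.7]); print(" pad in press",q@ex,q@ey)
E
python3 - <<'E'
from m import *
for n in("scene","top"): refine(np.load(n+".npy",allow_pickle=True).item(),n)
E
```

```text
scene red 97 [496.7  11.5  78.1] [496.8  11.1  78.1] [483.  -5.  74.] [511.  25.  82.] ((497.461181640625, 10.213654518127441), 15.502362251281738)
 guard top ((533.6694946289062, 7.174064636230469), (154.1863250732422, 185.82606506347656), 85.33721923828125) 100.14727150595269
 blue 10 [563.2 238.7  73.2] [551.5 236.8  70.5] [584.9 240.   75. ] ((568.2307739257812, 238.0908660888672), (1.8246837854385376, 33.495872497558594), 83.4288558959961)
 px [-100.8   81.7] py [-73.1  76.5]
 px occupancy [ 0 13 45 41  5  0  0  0  0  0  0  0  0  0  0  0  0  0  0  0  0 24 45 32
 42 35 43 35 39 36 40 40 34 36 39 34 36 34 15  0]
 py occupancy [ 0  1 26 47 47 39 47  3  0  0  0  0  0  0  0  0  0  0  0  0  0  0  0  0
  0  0  2 40 51 48 51 57 28  0]
 pad in press -45.94788366861402 1.7451774713570583
top red 91 [496.8   8.6  77. ] [496.9   8.9  77. ] [482.  -6.  73.] [512.  23.  82.] ((497.123046875, 8.5281343460083), 15.997694969177246)
 guard top ((535.348876953125, 5.710258483886719), (152.03688049316406, 184.853515625), 85.4534683227539) 99.0656106717131
 blue 87 [569.3 231.   58.4] [548.1 209.3  29.7] [592.6 239.4  77.5] ((568.6466674804688, 232.33392333984375), (35.52211380004883, 33.792903900146484), 46.50163650512695)
 px [-98.9  84.4] py [-75.9  74.6]
 px occupancy [ 0  0 33 36 18  0  0  0  0  0  0  0  0  0  0  0  0  0  0  0  0 11 40 32
 35 34 34 36 35 34 35 37 32 34 32 34 33 35 32  0]
 py occupancy [ 0 14 41 43 44 43 36  0  0  0  0  0  0  0  0  0  0  0  0  0  0  0  0  0
  0  0  8 42 45 42 42 40  1  0]
 pad in press -45.72345075136042 -0.5054757522910887
```

Emit:
jog_arm:
  rows:
    - {"dp": [0.05, -0.057, 0], "twist": 0.014, "jaw": 255}
    - {"dp": [0.1, -0.114, 0], "twist": 0.028, "jaw": 255}
    - {"dp": [0.15, -0.171, 0], "twist": 0.042, "jaw": 255}
    - {"dp": [0.2, -0.228, 0], "twist": 0.056, "jaw": 255}
    - {"dp": [0.25, -0.285, 0], "twist": 0.07, "jaw": 255}
    - {"dp": [0.3, -0.342, 0], "twist": 0.084, "jaw": 255}
    - {"dp": [0.35, -0.399, 0], "twist": 0.098, "jaw": 255}
    - {"dp": [0.4, -0.456, 0], "twist": 0.112, "jaw": 255}
    - {"dp": [0.45, -0.513, 0], "twist": 0.126, "jaw": 255}
    - {"dp": [0.5, -0.57, 0], "twist": 0.14, "jaw": 255}

```text
t: 2.13
tcp_pos: [362.2, -252.6, 405.0]
tool_rot: [3.138, -0.133, 0.001]
force: [1.2, 0.4, 0.7]
width: -0.1
grip_force: 0.0
```

Emit:
jog_arm:
  rows:
    - {"dp": [0.02, -0.068, 0], "twist": 0, "jaw": 255}
    - {"dp": [0.04, -0.136, 0], "twist": 0, "jaw": 255}
    - {"dp": [0.06, -0.204, 0], "twist": 0, "jaw": 255}
    - {"dp": [0.08, -0.272, 0], "twist": 0, "jaw": 255}
    - {"dp": [0.1, -0.34, 0], "twist": 0, "jaw": 255}
    - {"dp": [0.12, -0.408, 0], "twist": 0, "jaw": 255}
    - {"dp": [0.14, -0.476, 0], "twist": 0, "jaw": 255}
    - {"dp": [0.16, -0.544, 0], "twist": 0, "jaw": 255}
    - {"dp": [0.18, -0.612, 0], "twist": 0, "jaw": 255}
    - {"dp": [0.2, -0.68, 0], "twist": 0, "jaw": 255}

```text
t: 2.97
tcp_pos: [489.9, 78.0, 405.0]
tool_rot: [3.139, -0.129, 0.001]
force: [0.0, -0.5, -0.1]
width: 0.4
grip_force: 0.0
```

Emit:
jog_arm:
  rows:
    - {"dp": [0.02, -0.06, 0], "twist": 0, "jaw": 255}
    - {"dp": [0.04, -0.12, 0], "twist": 0, "jaw": 255}
    - {"dp": [0.06, -0.18, 0], "twist": 0, "jaw": 255}
    - {"dp": [0.08, -0.24, 0], "twist": 0, "jaw": 255}
    - {"dp": [0.1, -0.3, 0], "twist": 0, "jaw": 255}
    - {"dp": [0.12, -0.36, 0], "twist": 0, "jaw": 255}
    - {"dp": [0.132, -0.41, 0], "twist": 0, "jaw": 255}
    - {"dp": [0.132, -0.436, 0], "twist": 0, "jaw": 255}
    - {"dp": [0.132, -0.436, 0], "twist": 0, "jaw": 255}
    - {"dp": [0.132, -0.436, 0], "twist": 0, "jaw": 255}

```text
t: 3.8
tcp_pos: [572.7, 288.2, 404.3]
tool_rot: [3.138, -0.127, -0.001]
force: [0.5, -0.6, -0.2]
width: -0.1
grip_force: 0.0
```

Emit:
jog_arm:
  rows:
    - {"dp": [0, 0, 0.06], "twist": 0, "jaw": 255}
    - {"dp": [0, 0, 0.12], "twist": 0, "jaw": 255}
    - {"dp": [0, 0, 0.18], "twist": 0, "jaw": 255}
    - {"dp": [0, 0, 0.24], "twist": 0, "jaw": 255}
    - {"dp": [0, 0, 0.29], "twist": 0, "jaw": 255}
    - {"dp": [0, 0, 0.33], "twist": 0, "jaw": 255}
    - {"dp": [0, 0, 0.36], "twist": 0, "jaw": 255}
    - {"dp": [0, 0, 0.372], "twist": 0, "jaw": 255}
    - {"dp": [0, 0, 0.372], "twist": 0, "jaw": 255}
    - {"dp": [0, 0, 0.372], "twist": 0, "jaw": 255}

```text
t: 4.63
tcp_pos: [573.6, 287.8, 219.6]
tool_rot: [-3.139, 0.13, -0.002]
force: [0.0, 0.4, -0.1]
width: 0.2
grip_force: 0.0
```

Emit:
jog_arm:
  rows:
    - {"dp": [0, 0.012, 0], "twist": 0, "jaw": 255}
    - {"dp": [0, 0.024, 0], "twist": 0, "jaw": 255}
    - {"dp": [0, 0.036, 0], "twist": 0, "jaw": 255}
    - {"dp": [0, 0.048, 0], "twist": 0, "jaw": 255}
    - {"dp": [0, 0.06, 0], "twist": 0, "jaw": 255}
    - {"dp": [0, 0.072, 0], "twist": 0, "jaw": 255}
    - {"dp": [0, 0.084, 0], "twist": 0, "jaw": 255}
    - {"dp": [0, 0.096, 0], "twist": 0, "jaw": 255}
    - {"dp": [0, 0.108, 0], "twist": 0, "jaw": 255}
    - {"dp": [0, 0.12, 0], "twist": 0, "jaw": 255}

```text
t: 5.47
tcp_pos: [568.4, 228.2, 219.0]
tool_rot: [-3.138, 0.128, -0.001]
force: [1.1, 2.1, 2.2]
width: -0.1
grip_force: 1.2
```

```bash
python3 - <<'E'
from m import *
s=ctrl.sense(); print(s["tcp_pos"],s["force"])
p=eyes.grab_frame("scene"); cv2.imwrite("pics/c.png",cv2.resize(p["frame"][150:320,150:350],None,fx=3,fy=3))
E
```

```text
[568.38850011 228.15045302 218.97125835] [1.05420501 2.1279458  2.23869555]
```

View pics/c.png

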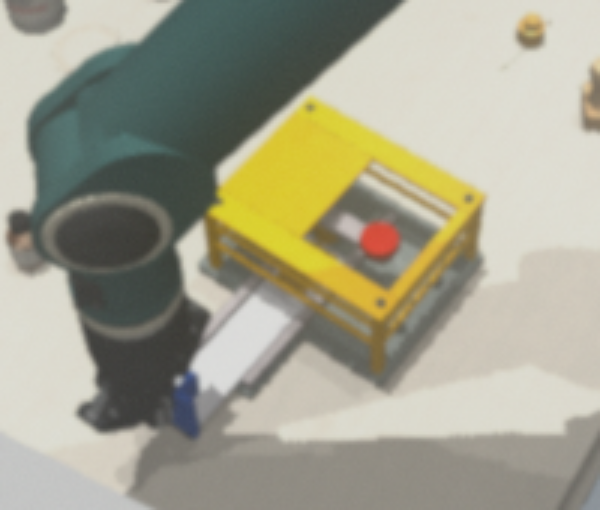

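The gripper is against the blue tab at about (185,400) in the crop, clear of the guard, with about 2 N of slide friction. I'll keep pushing.

Emit:
jog_arm:
  rows:
    - {"dp": [0, 0.008, 0], "twist": 0, "jaw": 255}
    - {"dp": [0, 0.016, 0], "twist": 0, "jaw": 255}
    - {"dp": [0, 0.024, 0], "twist": 0, "jaw": 255}
    - {"dp": [0, 0.032, 0], "twist": 0, "jaw": 255}
    - {"dp": [0, 0.038, 0], "twist": 0, "jaw": 255}
    - {"dp": [0, 0.042, 0], "twist": 0, "jaw": 255}
    - {"dp": [0, 0.045, 0], "twist": 0, "jaw": 255}
    - {"dp": [0, 0.047, 0], "twist": 0, "jaw": 255}
    - {"dp": [0, 0.049, 0], "twist": 0, "jaw": 255}
    - {"dp": [0, 0.05, 0], "twist": 0, "jaw": 255}

```text
t: 6.35
tcp_pos: [566.2, 203.4, 218.6]
tool_rot: [3.139, -0.129, -0.0]
force: [1.9, 1.5, 1.1]
width: -0.3
grip_force: 1.0
```

Emit:
jog_arm:
  rows:
    - {"dp": [0, 0.001, 0], "twist": 0, "jaw": 255}
    - {"dp": [0, 0.002, 0], "twist": 0, "jaw": 255}
    - {"dp": [0, 0.003, 0], "twist": 0, "jaw": 255}
    - {"dp": [0, 0.004, 0], "twist": 0, "jaw": 255}
    - {"dp": [0, 0.005, 0], "twist": 0, "jaw": 255}
    - {"dp": [0, 0.006, 0], "twist": 0, "jaw": 255}
    - {"dp": [0, 0.006, 0], "twist": 0, "jaw": 255}
    - {"dp": [0, 0.006, 0], "twist": 0, "jaw": 255}
    - {"dp": [0, 0.006, 0], "twist": 0, "jaw": 255}
    - {"dp": [0, 0.006, 0], "twist": 0, "jaw": 255}

```text
t: 7.18
tcp_pos: [565.9, 200.3, 218.6]
tool_rot: [3.139, -0.129, -0.001]
force: [2.0, 1.8, 0.7]
width: 0.0
grip_force: 0.7
```

Emit:
jog_arm:
  rows:
    - {"dp": [0, 0.001, 0], "twist": 0, "jaw": 255}
    - {"dp": [0, 0.002, 0], "twist": 0, "jaw": 255}
    - {"dp": [0, 0.003, 0], "twist": 0, "jaw": 255}
    - {"dp": [0, 0.004, 0], "twist": 0, "jaw": 255}
    - {"dp": [0, 0.005, 0], "twist": 0, "jaw": 255}
    - {"dp": [0, 0.006, 0], "twist": 0, "jaw": 255}
    - {"dp": [0, 0.006, 0], "twist": 0, "jaw": 255}
    - {"dp": [0, 0.006, 0], "twist": 0, "jaw": 255}
    - {"dp": [0, 0.006, 0], "twist": 0, "jaw": 255}
    - {"dp": [0, 0.006, 0], "twist": 0, "jaw": 255}

```text
t: 8.02
tcp_pos: [565.6, 197.7, 218.6]
tool_rot: [-3.139, 0.129, 0.0]
force: [1.0, 3.0, -1.7]
width: -0.1
grip_force: 1.9
```

Emit:
jog_arm:
  rows:
    - {"dp": [0, 0.001, 0], "twist": 0, "jaw": 255}
    - {"dp": [0, 0.002, 0], "twist": 0, "jaw": 255}
    - {"dp": [0, 0.003, 0], "twist": 0, "jaw": 255}
    - {"dp": [0, 0.004, 0], "twist": 0, "jaw": 255}
    - {"dp": [0, 0.005, 0], "twist": 0, "jaw": 255}
    - {"dp": [0, 0.006, 0], "twist": 0, "jaw": 255}
    - {"dp": [0, 0.006, 0], "twist": 0, "jaw": 255}
    - {"dp": [0, 0.006, 0], "twist": 0, "jaw": 255}
    - {"dp": [0, 0.006, 0], "twist": 0, "jaw": 255}
    - {"dp": [0, 0.006, 0], "twist": 0, "jaw": 255}

```text
t: 8.85
tcp_pos: [565.3, 197.0, 218.7]
tool_rot: [-3.134, 0.126, -0.002]
force: [2.3, 9.2, -5.0]
width: 0.3
grip_force: 4.9
```

Emit:
jog_arm:
  rows:
    - {"dp": [0, 0.002, 0], "twist": 0, "jaw": 255}
    - {"dp": [0, 0.004, 0], "twist": 0, "jaw": 255}
    - {"dp": [0, 0.006, 0], "twist": 0, "jaw": 255}
    - {"dp": [0, 0.008, 0], "twist": 0, "jaw": 255}
    - {"dp": [0, 0.008, 0], "twist": 0, "jaw": 255}
    - {"dp": [0, 0.008, 0], "twist": 0, "jaw": 255}
    - {"dp": [0, 0.008, 0], "twist": 0, "jaw": 255}
    - {"dp": [0, 0.008, 0], "twist": 0, "jaw": 255}
    - {"dp": [0, 0.008, 0], "twist": 0, "jaw": 255}
    - {"dp": [0, 0.008, 0], "twist": 0, "jaw": 255}

```text
t: 9.68
tcp_pos: [564.9, 196.0, 218.9]
tool_rot: [-3.129, 0.122, -0.005]
force: [5.0, 17.2, -8.5]
width: -0.1
grip_force: 8.7
```

Emit:
jog_arm:
  rows:
    - {"dp": [0, -0.02, 0], "twist": 0, "jaw": 255}
    - {"dp": [0, -0.05, 0], "twist": 0, "jaw": 255}
    - {"dp": [0, -0.08, 0], "twist": 0, "jaw": 255}
    - {"dp": [0, -0.08, -0.06], "twist": 0, "jaw": 255}
    - {"dp": [0, -0.08, -0.12], "twist": 0, "jaw": 255}
    - {"dp": [0, -0.08, -0.18], "twist": 0, "jaw": 255}
    - {"dp": [0, -0.08, -0.2], "twist": 0, "jaw": 255}
    - {"dp": [0, -0.08, -0.2], "twist": 0, "jaw": 255}
    - {"dp": [0, -0.08, -0.2], "twist": 0, "jaw": 255}
    - {"dp": [0, -0.08, -0.2], "twist": 0, "jaw": 255}

```text
t: 10.52
tcp_pos: [567.9, 230.0, 317.0]
tool_rot: [3.137, -0.129, -0.004]
force: [-0.5, -0.3, -0.4]
width: 0.0
grip_force: 0.0
```

```bash
python3 - <<'E'
from m import *
s=ctrl.sense(); print(s["tcp_pos"],s["tool_rot"],s["force"])
p=eyes.grab_frame("scene"); cv2.imwrite("pics/d.png",cv2.resize(p["frame"][150:320,150:350],None,fx=3,fy=3))
for n in("scene","top"):
    p=eyes.grab_frame(n); t=eyes.tip_of("tab",p)
    for r in t[:1]:
        X=wz(p,*r["centre"],52); print(n,r["score"],X)
    try: refine(p,n)
    except Exception as e: print(e)
E
```

```text
[567.91690414 229.98634018 317.02109387] [ 3.13722215 -0.12901093 -0.00390542] [-0.49739485 -0.26673339 -0.43286293]
scene 0.55 [568.0344333  186.59521693  52.        ]
scene red 98 [497.   10.8  78.2] [496.7  11.1  78.3] [483.  -4.  74.] [512.  26.  82.] ((497.2982482910156, 10.997132301330566), 15.123446464538574)
 guard top ((533.5349731445312, 7.367729187011719), (153.15895080566406, 185.48641967773438), 85.4688949584961) 100.03811517750889
 blue 4 [573.3 181.7  75.4] [566.4 180.1  71.5] [581.7 182.8  78.7] ((573.960693359375, 181.23060607910156), (2.2126107215881348, 15.299602508544922), 86.58660125732422)
 px [-100.7   82.1] py [-72.9  76.5]
 px occupancy [ 0 12 52 40  5  0  0  0  0  0  0  0  0  0  0  0  0  0  0  0  0 21 40 41
 36 35 38 43 35 43 38 34 37 36 35 37 36 37 13  0]
 py occupancy [ 0  2 31 46 38 40 44  5  0  0  0  0  0  0  0  0  0  0  0  0  0  0  0  0
  0  0  0 42 49 54 50 56 25  0]
 pad in press -46.09888728433552 1.7039070162333876
top 0.94 [558.78572562 182.39711682  52.        ]
top red 90 [497.1   8.7  76.8] [496.9   9.   76.8] [482.  -6.  73.] [512.  23.  81.] ((497.28863525390625, 8.592546463012695), 15.790925025939941)
 guard top ((535.3814697265625, 5.6634674072265625), (151.75918579101562, 184.70724487304688), 85.3613510131836) 99.03673276632733
 blue 60 [564.9 176.8  66.8] [543.9 170.6  29.3] [587.2 193.3 304.7] ((565.4651489257812, 177.1134033203125), (21.052839279174805, 39.56330490112305), 59.534671783447266)
 px [-98.9  84. ] py [-75.9  74.6]
 px occupancy [ 0  0 36 36 16  0  0  0  0  0  0  0  0  0  0  0  0  0  0  0  0 16 32 33
 37 32 34 39 29 35 38 34 35 34 33 31 32 38 32  1]
 py occupancy [ 0 13 40 42 43 42 37  0  0  0  0  0  0  0  0  0  0  0  0  0  0  0  0  0
  0  0  6 46 41 42 44 40  1  0]
 pad in press -45.70562516930973 -0.36663383389004167
```

View pics/d.png

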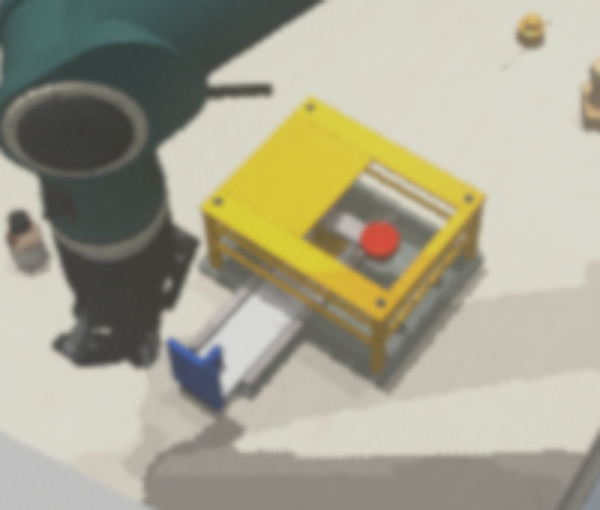

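The tab at about (195,375) has moved in by roughly 58 mm and the force rose against a stop, so the slide is home. Now I'll move over the window.

Emit:
jog_arm:
  rows:
    - {"dp": [-0.012, 0.05, -0.02], "twist": 0, "jaw": 255}
    - {"dp": [-0.024, 0.1, -0.04], "twist": 0, "jaw": 255}
    - {"dp": [-0.036, 0.16, -0.04], "twist": 0, "jaw": 255}
    - {"dp": [-0.05, 0.22, -0.04], "twist": 0, "jaw": 255}
    - {"dp": [-0.065, 0.28, -0.04], "twist": 0, "jaw": 255}
    - {"dp": [-0.08, 0.34, -0.04], "twist": 0, "jaw": 255}
    - {"dp": [-0.095, 0.4, -0.04], "twist": 0, "jaw": 255}
    - {"dp": [-0.105, 0.45, -0.04], "twist": 0, "jaw": 255}
    - {"dp": [-0.105, 0.45, -0.04], "twist": 0, "jaw": 255}
    - {"dp": [-0.105, 0.45, -0.04], "twist": 0, "jaw": 255}

```text
t: 11.6
tcp_pos: [497.4, 9.0, 338.5]
tool_rot: [3.138, -0.134, -0.001]
force: [-0.1, 0.9, 0.1]
width: 0.1
grip_force: 0.0
```

```bash
python3 - <<'E'
from m import *
s=ctrl.sense(); print(s["tcp_pos"],s["tool_rot"],s["force"])
p=eyes.grab_frame("wrist"); cv2.imwrite("pics/e.png",p["frame"])
C=cloud(p); H,S,V=cv2.split(cv2.cvtColor(p["frame"],cv2.COLOR_BGR2HSV))
r=((H<8)|(H>172))&(S>150)&(V>60)&(p["z_map"]>0); X=C[r]; X=X[abs(X[:,2]-78)<8]; print(len(X),X.mean(0) if len(X) else "",X.min(0),X.max(0))
E
```

```text
[497.42600989   8.97204897 338.46122141] [ 3.13828753e+00 -1.34216293e-01 -6.68773760e-04] [-0.08782187  0.9261671   0.09119765]
946 [500.49901319   8.2377175   77.8750675 ] [482.77420567  -7.42383023  73.73851402] [515.95526092  24.53073791  80.39273384]
```

View pics/e.png

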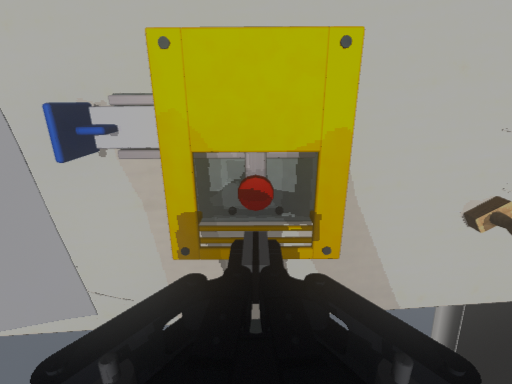

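The wrist view shows the red pad at (256,193), centred in the window and in line with the fingers at (256,240). I'll descend.

Emit:
jog_arm:
  rows:
    - {"dp": [0.002, 0, 0.03], "twist": 0, "jaw": 255}
    - {"dp": [0.002, 0, 0.06], "twist": 0, "jaw": 255}
    - {"dp": [0.002, 0, 0.09], "twist": 0, "jaw": 255}
    - {"dp": [0.002, 0, 0.115], "twist": 0, "jaw": 255}
    - {"dp": [0.002, 0, 0.135], "twist": 0, "jaw": 255}
    - {"dp": [0.002, 0, 0.15], "twist": 0, "jaw": 255}
    - {"dp": [0.002, 0, 0.16], "twist": 0, "jaw": 255}
    - {"dp": [0.002, 0, 0.165], "twist": 0, "jaw": 255}
    - {"dp": [0.002, 0, 0.17], "twist": 0, "jaw": 255}
    - {"dp": [0.002, 0, 0.17], "twist": 0, "jaw": 255}

```text
t: 12.48
tcp_pos: [498.8, 10.5, 253.6]
tool_rot: [-3.139, 0.129, -0.0]
force: [0.3, 0.7, 0.9]
width: -0.0
grip_force: 0.0
```

Emit:
jog_arm:
  rows:
    - {"dp": [0, 0, 0.004], "twist": 0, "jaw": 255}
    - {"dp": [0, 0, 0.008], "twist": 0, "jaw": 255}
    - {"dp": [0, 0, 0.012], "twist": 0, "jaw": 255}
    - {"dp": [0, 0, 0.016], "twist": 0, "jaw": 255}
    - {"dp": [0, 0, 0.02], "twist": 0, "jaw": 255}
    - {"dp": [0, 0, 0.024], "twist": 0, "jaw": 255}
    - {"dp": [0, 0, 0.028], "twist": 0, "jaw": 255}
    - {"dp": [0, 0, 0.032], "twist": 0, "jaw": 255}
    - {"dp": [0, 0, 0.036], "twist": 0, "jaw": 255}
    - {"dp": [0, 0, 0.036], "twist": 0, "jaw": 255}

```text
t: 13.32
tcp_pos: [498.6, 10.4, 236.3]
tool_rot: [3.139, -0.129, 0.0]
force: [-3.0, 0.4, 8.5]
width: 0.2
grip_force: 4.6
```

Emit:
jog_arm:
  rows:
    - {"dp": [0, 0, 0.002], "twist": 0, "jaw": 255}
    - {"dp": [0, 0, 0.004], "twist": 0, "jaw": 255}
    - {"dp": [0, 0, 0.006], "twist": 0, "jaw": 255}
    - {"dp": [0, 0, 0.008], "twist": 0, "jaw": 255}
    - {"dp": [0, 0, 0.009], "twist": 0, "jaw": 255}
    - {"dp": [0, 0, 0.01], "twist": 0, "jaw": 255}
    - {"dp": [0, 0, 0.01], "twist": 0, "jaw": 255}
    - {"dp": [0, 0, 0.01], "twist": 0, "jaw": 255}
    - {"dp": [0, 0, 0.01], "twist": 0, "jaw": 255}
    - {"dp": [0, 0, 0.01], "twist": 0, "jaw": 255}

```text
t: 14.15
tcp_pos: [498.7, 10.8, 234.0]
tool_rot: [3.137, -0.129, 0.001]
force: [-12.1, -1.2, 34.5]
width: -0.0
grip_force: 17.8
```

At the stop, with 34 N. I'll ease off slightly and hold for 2.5 s.

Emit:
jog_arm:
  rows:
    - {"dp": [0, 0, -0.002], "twist": 0, "jaw": 255}
    - {"dp": [0, 0, -0.002], "twist": 0, "jaw": 255}
    - {"dp": [0, 0, -0.002], "twist": 0, "jaw": 255}
    - {"dp": [0, 0, -0.002], "twist": 0, "jaw": 255}
    - {"dp": [0, 0, -0.002], "twist": 0, "jaw": 255}
    - {"dp": [0, 0, -0.002], "twist": 0, "jaw": 255}
    - {"dp": [0, 0, -0.002], "twist": 0, "jaw": 255}
    - {"dp": [0, 0, -0.002], "twist": 0, "jaw": 255}
    - {"dp": [0, 0, -0.002], "twist": 0, "jaw": 255}
    - {"dp": [0, 0, -0.002], "twist": 0, "jaw": 255}

```text
t: 14.98
tcp_pos: [498.7, 10.7, 234.3]
tool_rot: [3.137, -0.129, 0.001]
force: [-9.4, 0.8, 26.0]
width: 0.1
grip_force: 13.9
```

Emit:
jog_arm:
  rows:
    - {"dp": [0, 0, 0], "twist": 0, "jaw": 255}
    - {"dp": [0, 0, 0], "twist": 0, "jaw": 255}
    - {"dp": [0, 0, 0], "twist": 0, "jaw": 255}
    - {"dp": [0, 0, 0], "twist": 0, "jaw": 255}
    - {"dp": [0, 0, 0], "twist": 0, "jaw": 255}
    - {"dp": [0, 0, 0], "twist": 0, "jaw": 255}
    - {"dp": [0, 0, 0], "twist": 0, "jaw": 255}
    - {"dp": [0, 0, 0], "twist": 0, "jaw": 255}
    - {"dp": [0, 0, 0], "twist": 0, "jaw": 255}
    - {"dp": [0, 0, 0], "twist": 0, "jaw": 255}

```text
t: 15.82
tcp_pos: [498.7, 10.7, 234.3]
tool_rot: [3.137, -0.129, 0.001]
force: [-9.0, -0.7, 26.1]
width: -0.0
grip_force: 13.9
```

Emit:
jog_arm:
  rows:
    - {"dp": [0, 0, 0], "twist": 0, "jaw": 255}
    - {"dp": [0, 0, 0], "twist": 0, "jaw": 255}
    - {"dp": [0, 0, 0], "twist": 0, "jaw": 255}
    - {"dp": [0, 0, 0], "twist": 0, "jaw": 255}
    - {"dp": [0, 0, 0], "twist": 0, "jaw": 255}
    - {"dp": [0, 0, 0], "twist": 0, "jaw": 255}
    - {"dp": [0, 0, 0], "twist": 0, "jaw": 255}
    - {"dp": [0, 0, 0], "twist": 0, "jaw": 255}
    - {"dp": [0, 0, 0], "twist": 0, "jaw": 255}
    - {"dp": [0, 0, 0], "twist": 0, "jaw": 255}

```text
t: 16.65
tcp_pos: [498.7, 10.7, 234.3]
tool_rot: [3.137, -0.129, 0.001]
force: [-9.1, -0.2, 26.4]
width: -0.2
grip_force: 13.9
```

Emit:
jog_arm:
  rows:
    - {"dp": [0, 0, 0], "twist": 0, "jaw": 255}
    - {"dp": [0, 0, 0], "twist": 0, "jaw": 255}
    - {"dp": [0, 0, 0], "twist": 0, "jaw": 255}
    - {"dp": [0, 0, 0], "twist": 0, "jaw": 255}
    - {"dp": [0, 0, 0], "twist": 0, "jaw": 255}
    - {"dp": [0, 0, 0], "twist": 0, "jaw": 255}
    - {"dp": [0, 0, 0], "twist": 0, "jaw": 255}
    - {"dp": [0, 0, 0], "twist": 0, "jaw": 255}
    - {"dp": [0, 0, 0], "twist": 0, "jaw": 255}
    - {"dp": [0, 0, 0], "twist": 0, "jaw": 255}

```text
t: 17.48
tcp_pos: [498.7, 10.7, 234.3]
tool_rot: [3.137, -0.129, 0.001]
force: [-9.0, -1.1, 26.5]
width: -0.2
grip_force: 13.9
```

Held for over 3 s at the stop. I'll rise gently straight up, then check.

Emit:
jog_arm:
  rows:
    - {"dp": [0, 0, -0.01], "twist": 0, "jaw": 255}
    - {"dp": [0, 0, -0.025], "twist": 0, "jaw": 255}
    - {"dp": [0, 0, -0.04], "twist": 0, "jaw": 255}
    - {"dp": [0, 0, -0.06], "twist": 0, "jaw": 255}
    - {"dp": [0, 0, -0.1], "twist": 0, "jaw": 255}
    - {"dp": [0, 0, -0.15], "twist": 0, "jaw": 255}
    - {"dp": [0, 0, -0.21], "twist": 0, "jaw": 255}
    - {"dp": [0, 0, -0.24], "twist": 0, "jaw": 255}
    - {"dp": [0, 0, -0.24], "twist": 0, "jaw": 255}
    - {"dp": [0, 0, -0.24], "twist": 0, "jaw": 255}

```text
t: 18.32
tcp_pos: [498.7, 10.2, 352.5]
tool_rot: [3.139, -0.13, 0.003]
force: [0.6, -0.7, -0.4]
width: 0.1
grip_force: 0.0
```

```bash
python3 - <<'E'
from h import *
s=ctrl.sense(); print(s["t"],s["tcp_pos"],s["force"])
p=eyes.grab_frame("wrist"); cv2.imwrite("pics/f.png",p["frame"])
C=cloud(p); H,S,V=cv2.split(cv2.cvtColor(p["frame"],cv2.COLOR_BGR2HSV))
r=((H<8)|(H>172))&(S>150)&(V>60)&(p["z_map"]>0); X=C[r]; X=X[X[:,2]>40]; print("pad",np.median(X,0))
b=(H>105)&(H<130)&(S>150)&(p["z_map"]>0); X=C[b]; X=X[(X[:,2]>30)&(X[:,1]>150)&(X[:,1]<260)]; Q=X[:,:2]-[542.3,6]
a=np.radians(-4.6); print("tab y'",np.percentile(Q@[-np.sin(a),np.cos(a)],[2,50,98]))
E
```

```text
18.3167 [498.67279553  10.16367652 352.49870746] [ 0.5725095  -0.65490985 -0.38456929]
pad [500.24494279   8.12117993  77.95196507]
tab y' [147.05388181 172.62283864 177.07330396]
```

View pics/f.png

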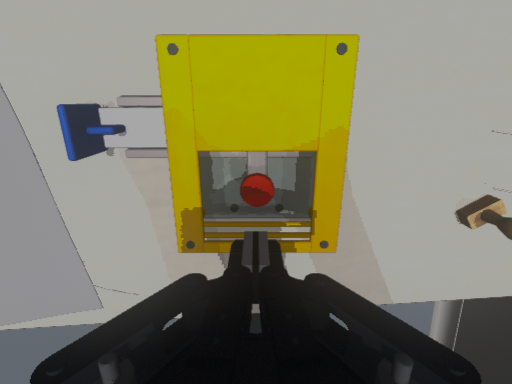

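The pad at (257,190) is back at 78 mm, the tab at (80,131) is home (outer face about 178–180 mm), and nothing else has moved. I'm handing it in.

```bash
python3 -c "
from rig import ctrl
print(ctrl.finish_job())"
```

```text
the job is handed in; nothing more can be done
None
```

The job is handed in at about 18 s: the slide went in to its stop, the lever pad was held fully down for just over 3 s and came back up, and I saw no contact with the guard or the other things on the table.

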